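# Find the balance point of a trim rail and set its hanging clip there

### The job

The trim rail is to hang level on the stall from one clip, so find its balance point: push it lengthwise along the timber rest, out over the steel edge, just until its front end tips down on to the rubber pad and stays there by itself, no more than about a centimetre past the tipping point. Then, with the rail left tipped like that, slide the red clip along it until the clip's white line is right at the steel edge, and let go. Leave the other things on the table where they are.

Things in the scene. Friction and masses are not known exactly. Their poses are not given: they have to be found in the camera images.
- edge (a point): Middle of the steel tipping edge of a fixed timber rest, 40 mm above the table. +x points level from the bed towards the drop (the way to push the rail); z up. Behind it (-x) a flat bed, 210 mm long, 50 mm wide, carries the rail; two slippery strips (33 mm apart, 12 mm above the bed, red-tipped at the edge) guide it over the front 110 mm. In front is a base board 12 mm high, 80 mm wide
- pad: Black rubber pad 160 x 60 mm on the base board in front of the edge, its top 15 mm above the table (25 mm below the edge), from 85 to 245 mm ahead of the edge; the tipped rail's front end lands on it. Origin on the table straight under the edge
- rail: Loose pale aluminium trim rail, 360 x 30 x 24 mm high, black ends, on the bed, its rear end sticking out behind. Alike at both ends but weighted inside: it balances somewhere within 50 mm of its middle, either way. About 0.8 kg. Origin mid-underside; +x to its front end (over the drop), z out of its top. Level until it tips, then about 0.11 to 0.2 rad nose down, rear end 20 to 40 mm higher
- rail_tail (a point): Centre of the rail's rear end face (180 mm behind its middle, 12 mm above its underside); push here. While something presses on this end, friction there keeps it from rising: ease off by a few mm after each short push to see whether the rail tips. Axes as the rail
- rail_nose (a point): Centre of the rail's front end face (180 mm ahead of its middle, 12 mm above its underside). Axes as the rail
- clip_mark (a point): Red clip astride the rail, nearer its rear; slides along it only (about 1.2 N friction) and stays put. 22 mm long, 38 mm wide; plate top 4 mm above the rail's top, on it a block 18 mm long, 14 mm wide, 16 mm high. This point: rail's centre line, halfway along the clip under its white lines, at the foot of its cheeks, 10 mm below the rail's top and 30 mm below the block's top. Axes as the rail
- chrome_cap_1: Bystander: round white and black wheel cap, 115 mm across, 67 mm high. Origin at the centre of its underside
- tape_measure: Bystander: yellow tape measure, 66 x 76 mm, 34 mm high. Origin at the centre of its underside
- pliers_red: Bystander: red-handled pliers, 170 mm long, lying flat, 14 mm high. Origin at the centre of its underside
- screwdriver_amber: Bystander: amber-handled screwdriver, 200 mm long, 30 mm high, lying flat. Origin at the centre of its underside
- bed_knob_1: Bystander: round brown wooden knob, 54 mm across, 57 mm high. Origin at the centre of its underside
- bolt_tin: Bystander: open grey tin, 60 mm across, 45 mm high. Origin at the centre of its underside

How it is judged (in metres and radians):
On the way:
1. the rail has tipped over the edge and its front end stays down on the pad by itself, untouched (angle between rail's own z axis and vertical above 0.08 rad and contact force between rail and pad above 0.005 N and contact force between each of the arm, the fingers and rail below 0.05 N), for 0.2 s.
At the end, for the whole second after the job is handed in: The rail rests tipped over the steel edge, still lying along the rest, its front end down on the pad but only lightly (under 0.75 N, which is the rail no more than about 10 mm past its tipping point), with the clip's white line within 8 mm of the edge along the rest; everything released and at rest (angle between rail's own z axis and vertical between 0.08 and 0.24 rad and angle between the y axis of rail and the y axis of edge, either way round below 0.15 rad and contact force between rail and pad between 0.005 and 0.75 N and contact force between rail and rest above 4 N and x of clip_mark in the frame of edge between -0.008 and 0.008 m and linear speed of rail below 0.01 m/s); the robot touches nothing.
It fails at once if a bystander was pushed more than 25 mm (distance of any of chrome_cap_1, tape_measure, pliers_red, screwdriver_amber, bed_knob_1, bolt_tin from where it was at the start of the episode above 0.025 m).
It also fails if it takes over 72 s, if anything falls off the work surface, if the arm or the gripper's body presses on something with over 40 N, if the wrist force passes 120 N, or if a joint passes its speed limit or range.

### The arm

A 6-joint arm with a two-finger parallel gripper is mounted at the origin on a cart in front of the work surface, level with it; the furniture and walls round the work are solid. World frame = base frame: x ahead of the robot, y to its left, z up, the work surface at z = 0. Lengths are in mm, angles in degrees, forces in N, time in s.
With the tool pointing down it reaches from about 300 to 850 mm from the base axis. Payload 4.2 kg.
Tool frame: the origin (TCP) lies at the very end of the fingers, on their centre line; the grasp point (between the pads) lies 19 mm behind it (hold_point_z is the z of the grasp point in the tool frame, in mm); z points along the fingers, y is the direction in which the jaws open and shut (so a half turn about z gives the same grasp; the last joint's range is limited). The gripper opens to 91 mm and grips with 3 to 60 N. Pads are 32 mm wide; open, the fingers measure 118 mm over their backs; the gripper's body (76 mm by 178 mm) begins 60 mm behind the grasp point.
Start: joints at [-65.088, 18.312, 89.639, -0, 72.044, -1.146], TCP at [252.593, -516.566, 213.976] pointing down, gripper open.
Joint ranges: [-177.97, 177.97], [-48.28, 115.42], [12.27, 149.76], [-77.06, 257.06], [2.81, 150.46], [-146.56, 146.56]. Speed limits (degrees/s): [147.25, 147.25, 180, 180, 180, 180].

### API

Orientations are given as [roll, pitch, yaw] about the fixed x, y, z axes, in that order (R = Rz(yaw) Ry(pitch) Rx(roll)).
In Python, from workcell import state, grab_frame, job_done, hold_point_z gives the robot as it stands. The module is installed in compiled form; this text tells all that it offers.
- The arm moves only by the shell command python3 -m creep 'ROWS' [FORCE]. ROWS is JSON, a list of rows, each a list of 7 numbers: the closure, from 0 (fully open) to 1 (shut), then the shift along the tool's x, y, z in mm, then the turn, a rotation vector about the tool's x, y, z in degrees. A call has 1 to 5 rows; each row shifts and turns the commanded pose from where the row before left it, along the tool's axes as they then stand; what a row does not reach is not made up. A row lasts 1/8 s, in which the tool goes at most 62.5 mm and 10.7 degrees, less where a joint would pass 70% of its speed; a pose out of reach is approached as far as the arm can. A call is refused whole if a number of a shift passes 62.5 or a number of a turn 10.7, either way. A call with a gripper value outside its range is refused whole. The fingers move at their own pace and stop on an object; FORCE is the grip in N (left out, the last holds). Time passes only in rows, so rows that do not move let the fingers close. It gives the time, the measured TCP pose, the force and the opening at its end, in the units of the state.
- state(): the state, without advancing time (a new reading comes with each control period).
- grab_frame(name): name is "side" or "top" or "wrist"; returns a dict with "frame" (384x512x3 uint8, red, green, blue), "fx", "fy", "cx", "cy" (pixels), "view" (4x4, takes a point from world to camera coordinates). Camera axes: x right, y down, z forward; pixel columns grow to the right and rows downward; lengths in mm; the calibration is good to about 2 mm. A picture is of the moment at which its call begins. There is no depth.
- job_done(): hands the job in, once; it reports no verdict.
The state is a dict: "time_s": time; "qpos": joint angles; "qvel": joint speeds; "effort": joint torques, N m; "ee_pos": TCP position; "ee_rot": TCP orientation; "force": force on the tool from outside, world axes, zero at the start; "torque": the same for the moment, N m; "gripper_width": finger opening in mm.
Only numpy, scipy, OpenCV 4.12 (cv2) and the standard library are available. Lean on these libraries where they do the work, as an engineer would, in place of code of your own. Each camera call takes 0.05 s, during which the arm holds its last target.

## Working session

There is one attempt and no reset: what is moved stays moved. The work goes in short steps, Python scripts to look and compute and a shell command to move; the robot and the scene stay as the last step left them, time stands still between calls to the robot, and variables do not carry over. Pictures are saved under pics/ and viewed, and the job is handed in when it is done.

```bash
mkdir -p pics; cat > h.py <<'E'
import numpy as np,cv2
from workcell import *
from scipy.spatial.transform import Rotation as R
def save(n,f,crop=None,s=1):
    im=f["frame"][:,:,::-1]
    if crop: u0,v0,u1,v1=crop; im=im[v0:v1,u0:u1]
    cv2.imwrite(f"pics/{n}.png",cv2.resize(im,None,fx=s,fy=s,interpolation=cv2.INTER_CUBIC))
def ray(f,u,v):
    V=np.array(f["view"]);d=V[:3,:3].T@np.array([(u-f["cx"])/f["fx"],(v-f["cy"])/f["fy"],1]);c=-V[:3,:3].T@V[:3,3];return c,d
def atz(f,u,v,z):
    c,d=ray(f,u,v);return c+d*(z-c[2])/d[2]
def proj(f,p):
    V=np.array(f["view"]);q=V[:3,:3]@np.array(p)+V[:3,3];return np.array([f["fx"]*q[0]/q[2]+f["cx"],f["fy"]*q[1]/q[2]+f["cy"]])
E
python3 - <<'E'
from h import *
import pickle
print(state(),hold_point_z if not callable(hold_point_z) else hold_point_z())
for n in("side","top","wrist"):
    f=grab_frame(n);save(n+"0",f,s=1.5);pickle.dump(f,open(n+"0.pkl","wb"));c,_=ray(f,0,0);print(n,c,f["fx"],atz(f,256,192,0))
E
```

```text
{'time_s': 0.0, 'qpos': array([-6.50876664e+01,  1.83523440e+01,  8.97077963e+01, -1.56556220e-03,
        7.20450765e+01, -1.14537291e+00]), 'qvel': array([-0.03297096, -0.02293331,  0.05217955,  0.00211978,  0.04358665,
       -0.02372477]), 'effort': array([-1.22617672e-03, -4.12464094e+01, -2.31970221e+01,  7.25454488e-02,
        4.58428706e-02, -1.29354348e-04]), 'ee_pos': array([ 252.36043615, -516.07750076,  213.10383572]), 'ee_rot': array([-1.79894774e+02, -6.15066533e-04,  2.60581899e+01]), 'force': array([ 0.04421959, -0.47841771, -0.11584123]), 'torque': array([ 0.03651222, -0.01943136, -0.04325368]), 'gripper_width': 91.03877226423339} -18.8
side [174.49975722 949.42295591 746.63483895] 352.70643486549346 [ 590.92680111 -283.42206305    0.        ]
top [ 361.08986066 -189.03713587 1494.667656  ] 467.01940191362627 [ 583.26936385 -184.5657532     0.        ]
wrist [ 326.95928018 -480.93969465  383.24351081] 292.8409419109028 [ 218.51912263 -530.18423381    0.        ]
```

View pics/top0.png

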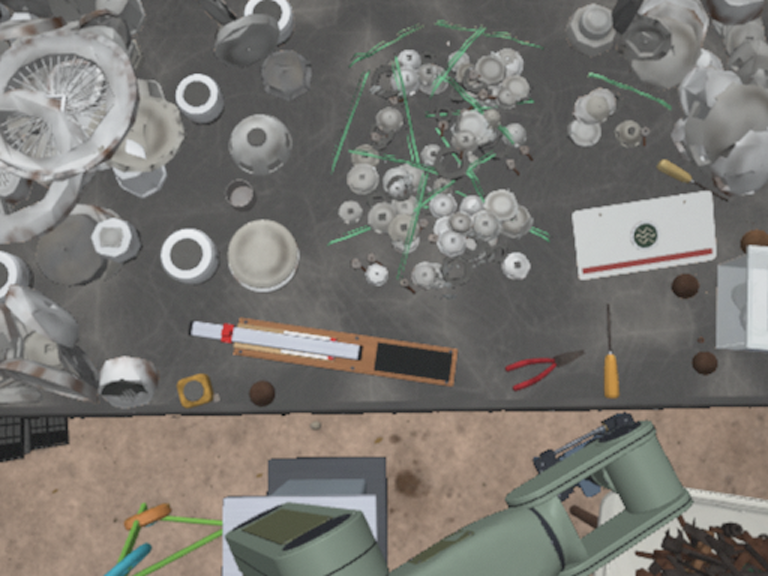

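View pics/side0.png

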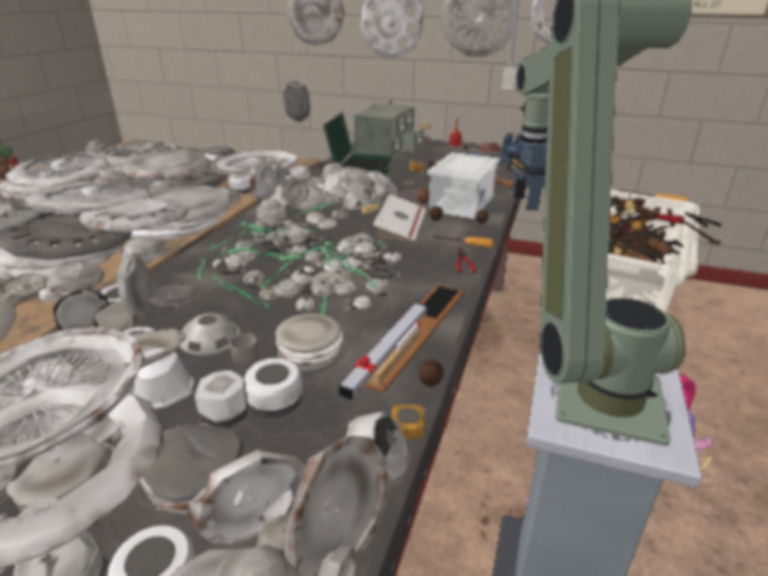

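View pics/wrist0.png

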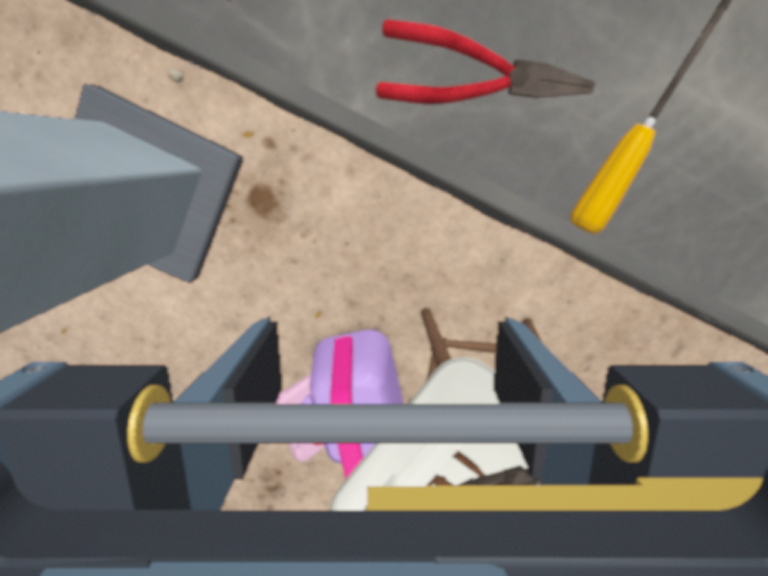

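The rest lies at about (235-455, 320-385) in the top picture. The rail runs from its tail (190,328) to its nose (360,352), and the clip is at (228,333). I'll enlarge that part.

```bash
python3 - <<'E'
from h import *
import pickle
f=pickle.load(open("top0.pkl","rb"));save("top0c",f,(118,200,318,270),4)
f=pickle.load(open("side0.pkl","rb"));save("side0c",f,(215,180,325,275),6)
E
```

```text
(no output)
```

View pics/top0c.png

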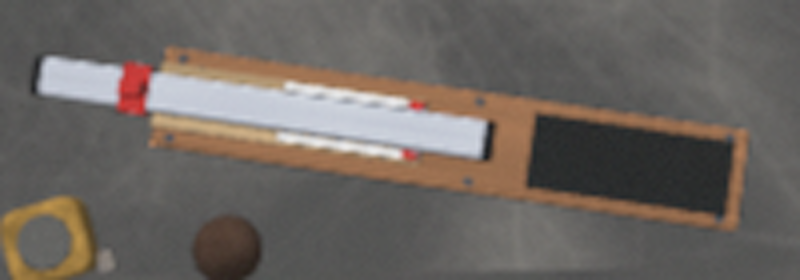

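View pics/side0c.png

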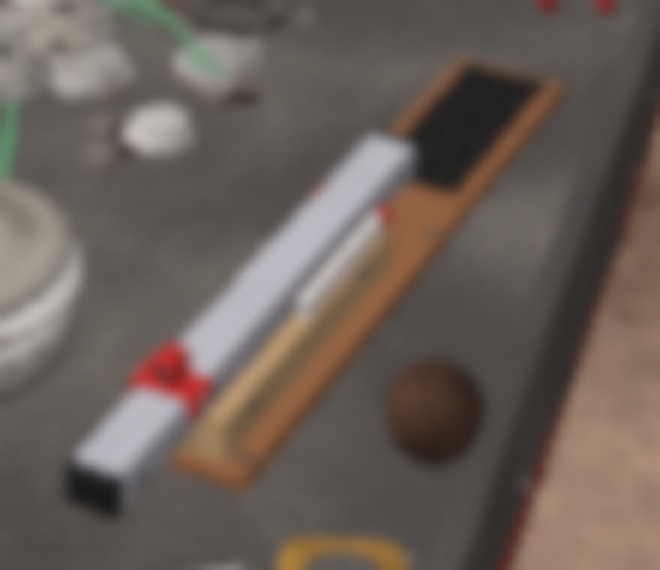

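```bash
python3 - <<'E'
from h import *
import pickle
f=pickle.load(open("top0.pkl","rb"))
P=lambda u,v,z:atz(f,u/4+118-.375,v/4+200-.375,z)
t=P(36,75.5,64);n=P(490,139.5,64);print("rail",t,n,np.linalg.norm(n-t))
d=n-t;print(np.degrees(np.arctan2(d[1],d[0])))
a=P(424,106,52);b=P(416,155,52);print("tips",a,b,np.linalg.norm(a-b),(a+b)/2)
pn=P(530,150,15);pf=P(732,179,15);print("pad",pn,pf,np.linalg.norm(pn-pf));u=(pf-pn)/np.linalg.norm(pf-pn);print(np.degrees(np.arctan2(u[1],u[0])));print("edge from pad",pn-85*u)
q=[P(x,y,12) for x,y in((747,130),(738,228))];print("board front",q,np.linalg.norm(q[0]-q[1]))
q=[P(x,y,40) for x,y in((168,48),(152,145))];print("bed rear",q,np.linalg.norm(q[0]-q[1]))
c=P(134,88,84);print("clip block top",c, (c-t)@d/np.linalg.norm(d))
c=P(133,88,68);print("clip top",c, (c-t)@d/np.linalg.norm(d))
print(P(245,225,40)); print(P(50,240,34))
s=pickle.load(open("side0.pkl","rb"))
for w in(t,n,a,b,t-[0,0,12]):
  x=proj(s,w);print((x-[215,180]+.4)*6)
E
```

```text
rail [497.98619842 215.78223382  64.        ] [ 443.16206855 -134.04512525   64.        ] 354.09725551908764
-98.90681440489091
tips [470.52693846 -82.80612817  52.        ] [432.82560696 -76.37771836  52.        ] 38.24545528262617 [451.67627271 -79.59192327  52.        ]
pad [ 437.19170331 -163.68416365   15.        ] [ 411.92696161 -322.35754086   15.        ] 160.6721749660089
-99.04696640268432
edge from pad [450.55744659 -79.74158264  15.        ]
board front [array([ 450.43448446, -335.6223367 ,   12.        ]), array([ 373.64419017, -326.20102022,   12.        ])] 77.36608107927422
bed rear [array([520.24796738, 118.96493043,  40.        ]), array([444.42491869, 130.54301777,  40.        ])] 76.70193491743984
clip block top [485.32506148 135.17330063  84.        ] 81.59720410596623
clip top [486.74667455 139.62118678  68.        ] 76.98284762328072
[381.44773639  57.45176329  40.        ]
[372.24607739 210.48574595  34.        ]
[ 98.37489067 472.88055665]
[397.60724778 137.90397244]
[330.34563286 188.95460304]
[387.85790809 206.00949038]
[ 99.07330041 491.86256205]
```

```bash
cat > go.py <<'E'
# python3 go.py x y z yaw : prints tool-frame shift needed
import sys
from h import *
s=state();t=np.array(list(map(float,sys.argv[1:4])))
Rm=R.from_euler('xyz',s['ee_rot'],degrees=True)
d=Rm.inv().apply(t-s['ee_pos'])
Rt=R.from_euler('xyz',[180,float(sys.argv[5]) if len(sys.argv)>5 else 0,float(sys.argv[4])],degrees=True)
print(round(s['time_s'],2),'pos',s['ee_pos'].round(1),'rot',s['ee_rot'].round(2),'F',s['force'].round(2),'shift',d.round(1),'turn',np.degrees((Rm.inv()*Rt).as_rotvec()).round(2),'q',s['qpos'].round(0))
E
python3 -m creep '[[1,0,0,0,0,0,-10.7],[1,0,0,0,0,0,-10.7],[1,0,0,0,0,0,-10.7],[1,0,0,0,0,0,-10.7],[1,0,0,0,0,0,-10.7]]' 20
python3 go.py 503 250 160 81
```

```text
time_s: 0.78
ee_pos: [252.5, -516.4, 213.6]
ee_rot: [-180.0, -0.0, 79.9]
force: [-0.4, 0.3, 0.5]
gripper_width: 43.9
0.78 pos [ 252.5 -516.4  213.6] rot [-1.7998e+02 -3.0000e-02  7.9910e+01] F [-0.36  0.31  0.48] shift [798.4 112.3  54. ] turn [-0.02 -0.03 -1.09] q [-65.  18.  90.   0.  72. -55.]
```

```bash

python3 -m creep '[[1,60,8.5,0,0,0,-1],[1,60,8.5,0,0,0,0],[1,60,8.5,0,0,0,0],[1,60,8.5,0,0,0,0],[1,60,8.5,0,0,0,0]]'
python3 -m creep '[[1,60,8.5,0,0,0,0],[1,60,8.5,0,0,0,0],[1,60,8.5,0,0,0,0],[1,60,8.5,0,0,0,0],[1,60,8.5,0,0,0,0]]'
python3 go.py 503 250 160 81
```

```text
time_s: 1.4
ee_pos: [344.9, -226.1, 213.9]
ee_rot: [180.0, -0.0, 80.5]
force: [1.0, -0.2, -0.1]
gripper_width: 0.8
time_s: 2.02
ee_pos: [436.1, 63.0, 214.0]
ee_rot: [180.0, 0.0, 80.6]
force: [1.3, -0.5, -0.5]
gripper_width: 0.2
2.02 pos [436.1  63.  214. ] rot [1.7997e+02 1.0000e-02 8.0580e+01] F [ 1.27 -0.53 -0.45] shift [195.4  35.4  53.9] turn [ 0.03  0.01 -0.42] q [  7.   6. 106.  -0.  68.  16.]
```

```bash

python3 -m creep '[[1,60,10,0,0,0,-0.4],[1,60,10,0,0,0,0],[1,55,10,10,0,0,0],[1,20,5,20,0,0,0],[1,0,0,20,0,0,0]]'
python3 go.py 503 250 46 81
python3 - <<'E'
from h import *
import pickle
f=grab_frame("wrist");save("w1",f,s=1.5)
f=grab_frame("top");save("t1",f,(90,180,250,300),5)
E
```

```text
time_s: 2.65
ee_pos: [501.8, 249.8, 162.7]
ee_rot: [-180.0, 0.0, 81.1]
force: [-0.6, 0.4, -0.2]
gripper_width: 0.6
2.65 pos [501.8 249.8 162.7] rot [-179.99    0.     81.1 ] F [-0.65  0.41 -0.22] shift [  0.4   1.2 116.7] turn [-0.01  0.    0.1 ] q [25. 19. 96.  0. 65. 34.]
```

View pics/w1.png

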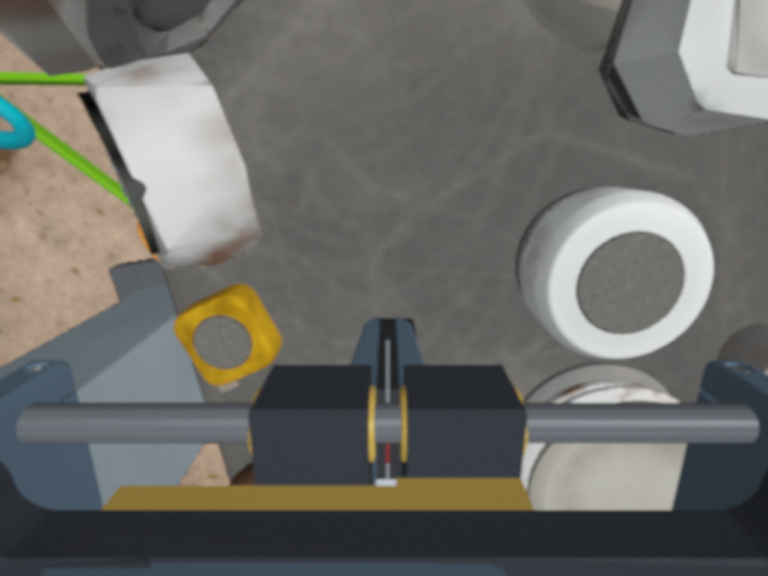

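View pics/t1.png

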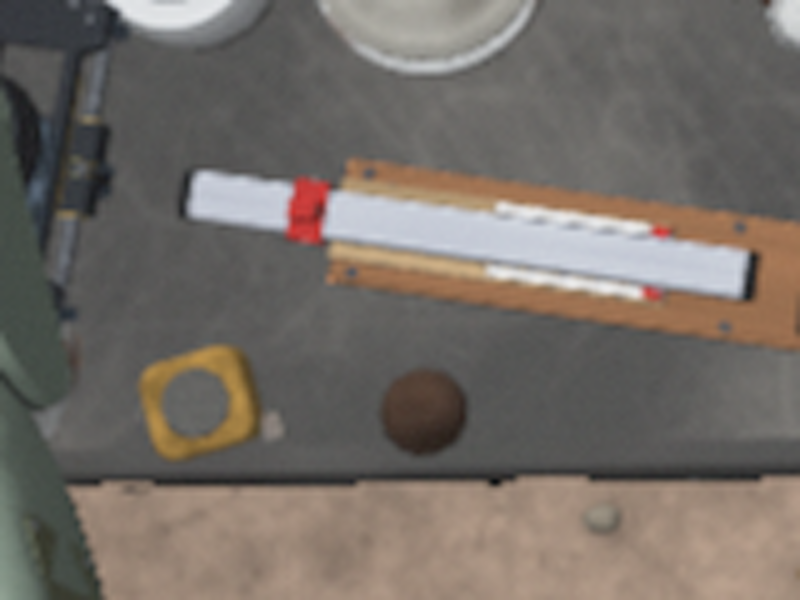

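```bash

python3 -m creep '[[1,0,1,40,0,0,0],[1,0,0,40,0,0,0],[1,0,0,32,0,0,0],[1,0,0,4,0,0,0],[1,0,0,0,0,0,0]]'
python3 go.py 498.3 217.9 46 81
python3 - <<'E'
from h import *
f=grab_frame("side");save("s2",f,(190,160,340,280),5)
E
```

```text
time_s: 3.38
ee_pos: [503.4, 248.0, 49.1]
ee_rot: [179.9, -0.1, 80.9]
force: [1.0, 0.2, 0.5]
gripper_width: 0.4
3.38 pos [503.4 248.   49.1] rot [ 1.7991e+02 -5.0000e-02  8.0940e+01] F [1.02 0.2  0.49] shift [-30.5  -0.3   3.1] turn [ 0.09 -0.05 -0.06] q [ 25.  26. 104.  -0.  50.  34.]
```

View pics/s2.png

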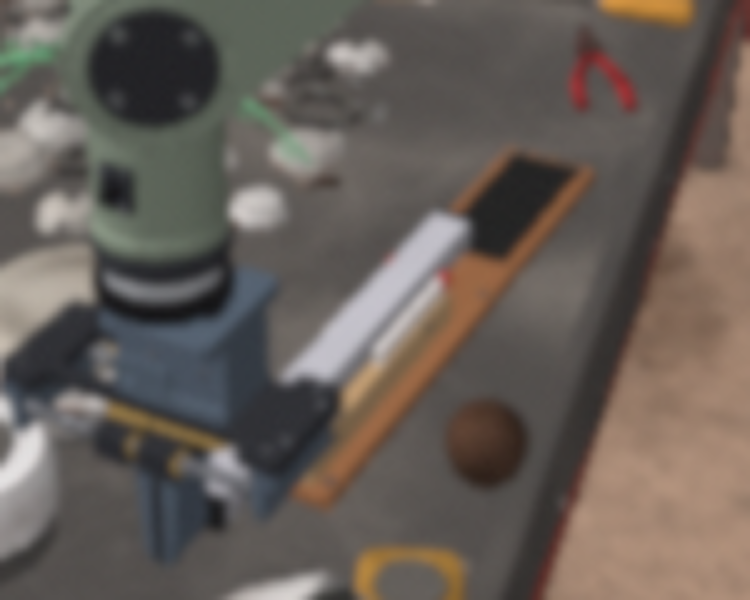

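```bash

python3 -m creep '[[1,-12,0,2,0,0,0],[1,-15,0,0,0,0,0],[1,-15,0,0,0,0,0],[1,-15,0,0,0,0,0],[1,-15,0,0,0,0,0]]'
python3 -m creep '[[1,-6,0,0,0,0,0],[1,-3,0,0,0,0,0],[1,0,0,0,0,0,0],[1,6,0,0,0,0,0],[1,0,0,0,0,0,0]]'
python3 go.py 498.3 217.9 46 81
python3 - <<'E'
from h import *
f=grab_frame("side");save("s3",f,(190,160,340,280),5)
f=grab_frame("top");save("t3",f,(118,180,318,270),4)
E
```

```text
time_s: 4.05
ee_pos: [492.9, 177.6, 47.6]
ee_rot: [179.7, -0.3, 80.9]
force: [1.2, 7.4, 1.3]
gripper_width: 0.6
time_s: 4.68
ee_pos: [490.3, 173.5, 45.9]
ee_rot: [-180.0, 0.1, 81.0]
force: [-0.1, 0.3, -0.9]
gripper_width: 0.2
4.67 pos [490.3 173.5  45.9] rot [-1.7997e+02  5.0000e-02  8.0990e+01] F [-0.15  0.34 -0.88] shift [45.1  1.  -0.2] turn [-0.03  0.05 -0.01] q [ 18.  23. 110.  -0.  47.  27.]
```

View pics/s3.png

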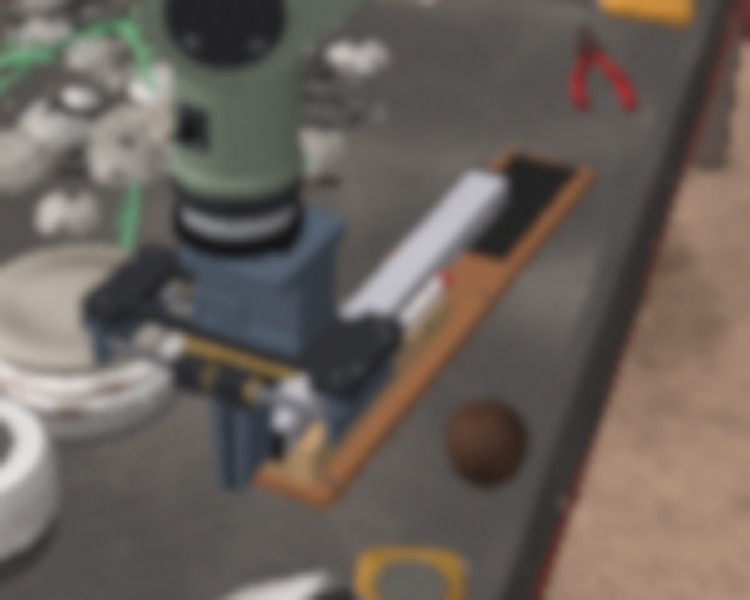

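View pics/t3.png

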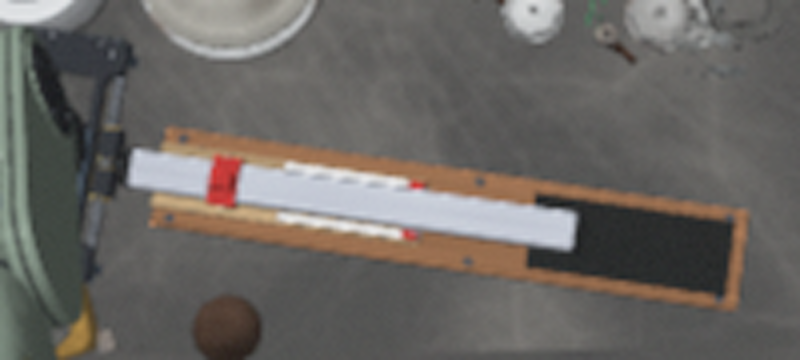

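```bash
cat > chk.py <<'E'
from h import *
import sys
def meas(f):
    im=f["frame"].astype(int)
    E=np.array([451.,-79.7,64]);u=np.array([-.156,-.988,0]);w=np.array([-.988,.156,0])
    poly=[proj(f,E+u*a+w*b+np.array([0,0,c])) for a,b,c in((5,-14,6),(200,-14,6),(200,14,-26),(5,14,-26))]
    m=np.zeros(im.shape[:2],np.uint8);cv2.fillConvexPoly(m,np.array([np.round(p).astype(int) for p in poly]),1)
    m=(m>0)&(im.min(2)>135)
    v,x=np.nonzero(m);c=np.cov(x,v);w_,V=np.linalg.eigh(c);d=V[:,1];d=d*np.sign(d[0])
    i=np.argmax(x-v)
    return len(x),round(float(np.degrees(np.arctan2(-d[1],d[0]))),2),(x[i],v[i])
if __name__=="__main__":
    f=grab_frame("side");n,a,tip=meas(f);print("chk",n,a,tip)
    if len(sys.argv)>1:
        save(sys.argv[1],f,(190,160,340,280),5)
    sys.exit(1 if a<float(sys.argv[2] if len(sys.argv)>2 else 0) else 0)
E
python3 chk.py
python3 -m creep '[[1,-6,0,0,0,0,0],[1,-5,0,0,0,0,0],[1,0,0,0,0,0,0],[1,6,0,0,0,0,0],[1,0,0,0,0,0,0]]'
python3 chk.py s4;python3 go.py 498.3 217.9 46 81
```

```text
chk 145 48.1 (np.int64(288), np.int64(195))
time_s: 5.45
ee_pos: [489.9, 168.9, 46.0]
ee_rot: [180.0, 0.0, 81.0]
force: [0.4, -0.1, 0.8]
gripper_width: 0.4
chk 151 47.56 (np.int64(289), np.int64(194))
5.5 pos [489.8 168.8  45.9] rot [-1.7999e+02  3.0000e-02  8.1000e+01] F [-0.52 -0.13 -0.45] shift [49.8  0.7 -0.1] turn [-0.01  0.03 -0.  ] q [ 18.  23. 110.  -0.  47.  27.]
```

View pics/s4.png

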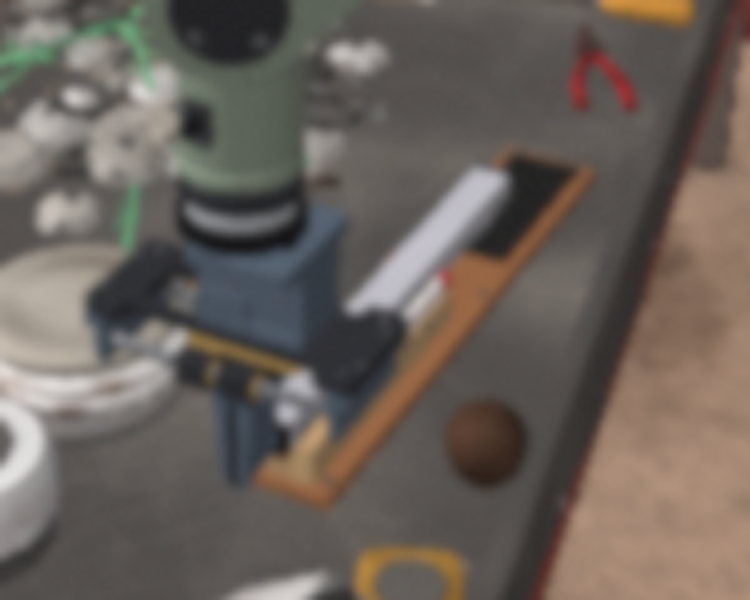

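```bash

python3 -m creep '[[1,-6,0,0,0,0,0],[1,-5,0,0,0,0,0],[1,0,0,0,0,0,0],[1,6,0,0,0,0,0],[1,0,0,0,0,0,0]]' >/dev/null &&
python3 -m creep '[[1,0,0,0,0,0,0],[1,0,0,0,0,0,0],[1,0,0,0,0,0,0]]' |head -2&&
python3 chk.py a1 44 &&
python3 -m creep '[[1,-6,0,0,0,0,0],[1,-5,0,0,0,0,0],[1,0,0,0,0,0,0],[1,6,0,0,0,0,0],[1,0,0,0,0,0,0]]' >/dev/null &&
python3 -m creep '[[1,0,0,0,0,0,0],[1,0,0,0,0,0,0],[1,0,0,0,0,0,0]]' |head -2&&
python3 chk.py a2 44 
python3 go.py 498.3 217.9 46 81
```

```text
time_s: 6.5
ee_pos: [489.1, 163.8, 45.9]
chk 157 48.26 (np.int64(290), np.int64(194))
time_s: 7.55
ee_pos: [488.3, 158.8, 45.9]
chk 160 47.6 (np.int64(290), np.int64(193))
7.6 pos [488.3 158.9  45.9] rot [1.800e+02 1.000e-02 8.095e+01] F [-0.16 -0.33 -0.06] shift [59.9  0.6 -0.1] turn [ 0.    0.01 -0.05] q [ 17.  23. 111.  -0.  47.  26.]
```

View pics/a2.png

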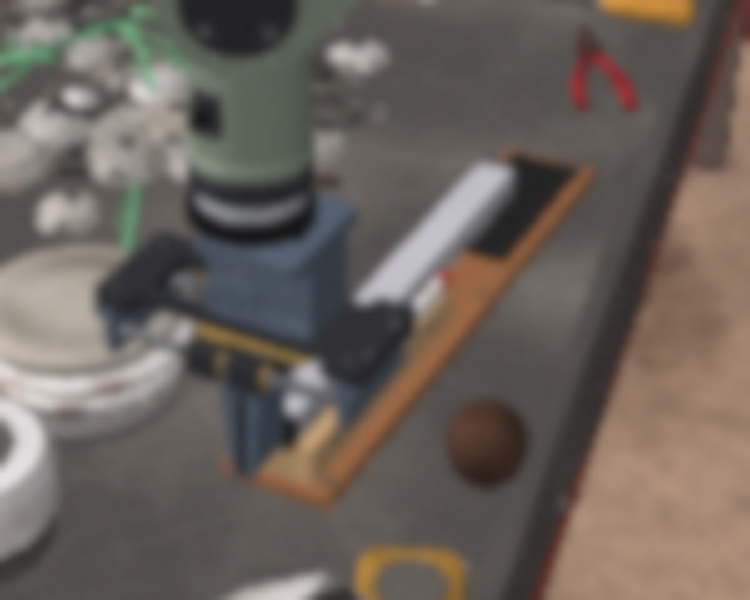

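```bash

python3 -m creep '[[1,-6,0,0,0,0,0],[1,-5,0,0,0,0,0],[1,0,0,0,0,0,0],[1,6,0,0,0,0,0],[1,0,0,0,0,0,0]]' >/dev/null &&
python3 -m creep '[[1,0,0,0,0,0,0],[1,0,0,0,0,0,0],[1,0,0,0,0,0,0]]' |head -2&&
python3 chk.py b1 44 &&
python3 -m creep '[[1,-6,0,0,0,0,0],[1,-5,0,0,0,0,0],[1,0,0,0,0,0,0],[1,6,0,0,0,0,0],[1,0,0,0,0,0,0]]' >/dev/null &&
python3 -m creep '[[1,0,0,0,0,0,0],[1,0,0,0,0,0,0],[1,0,0,0,0,0,0]]' |head -2&&
python3 chk.py b2 44 &&
python3 -m creep '[[1,-6,0,0,0,0,0],[1,-5,0,0,0,0,0],[1,0,0,0,0,0,0],[1,6,0,0,0,0,0],[1,0,0,0,0,0,0]]' >/dev/null &&
python3 -m creep '[[1,0,0,0,0,0,0],[1,0,0,0,0,0,0],[1,0,0,0,0,0,0]]' |head -2&&
python3 chk.py b3 44 &&
python3 -m creep '[[1,-6,0,0,0,0,0],[1,-5,0,0,0,0,0],[1,0,0,0,0,0,0],[1,6,0,0,0,0,0],[1,0,0,0,0,0,0]]' >/dev/null &&
python3 -m creep '[[1,0,0,0,0,0,0],[1,0,0,0,0,0,0],[1,0,0,0,0,0,0]]' |head -2&&
python3 chk.py b4 44 
python3 go.py 498.3 217.9 46 81; ls pics | grep b
```

```text
time_s: 8.6
ee_pos: [487.5, 153.9, 45.9]
chk 165 48.15 (np.int64(291), np.int64(193))
time_s: 9.65
ee_pos: [486.7, 149.0, 45.9]
chk 170 48.19 (np.int64(291), np.int64(192))
time_s: 10.7
ee_pos: [485.9, 144.0, 45.9]
chk 174 48.19 (np.int64(291), np.int64(191))
time_s: 11.75
ee_pos: [485.1, 139.1, 45.9]
chk 177 48.18 (np.int64(292), np.int64(191))
11.8 pos [485.2 139.1  45.9] rot [1.800e+02 1.000e-02 8.096e+01] F [-0.52  0.1   0.58] shift [79.9  0.6 -0.1] turn [ 0.    0.01 -0.04] q [ 15.  22. 112.  -0.  46.  24.]
b1.png
b2.png
b3.png
b4.png
```

```bash

python3 -m creep '[[1,-6,0,0,0,0,0],[1,-5,0,0,0,0,0],[1,0,0,0,0,0,0],[1,6,0,0,0,0,0],[1,0,0,0,0,0,0]]' >/dev/null &&
python3 -m creep '[[1,0,0,0,0,0,0],[1,0,0,0,0,0,0],[1,0,0,0,0,0,0]]' |head -2&&
python3 chk.py c1 44 &&
python3 -m creep '[[1,-6,0,0,0,0,0],[1,-5,0,0,0,0,0],[1,0,0,0,0,0,0],[1,6,0,0,0,0,0],[1,0,0,0,0,0,0]]' >/dev/null &&
python3 -m creep '[[1,0,0,0,0,0,0],[1,0,0,0,0,0,0],[1,0,0,0,0,0,0]]' |head -2&&
python3 chk.py c2 44 &&
python3 -m creep '[[1,-6,0,0,0,0,0],[1,-5,0,0,0,0,0],[1,0,0,0,0,0,0],[1,6,0,0,0,0,0],[1,0,0,0,0,0,0]]' >/dev/null &&
python3 -m creep '[[1,0,0,0,0,0,0],[1,0,0,0,0,0,0],[1,0,0,0,0,0,0]]' |head -2&&
python3 chk.py c3 44 &&
python3 -m creep '[[1,-6,0,0,0,0,0],[1,-5,0,0,0,0,0],[1,0,0,0,0,0,0],[1,6,0,0,0,0,0],[1,0,0,0,0,0,0]]' >/dev/null &&
python3 -m creep '[[1,0,0,0,0,0,0],[1,0,0,0,0,0,0],[1,0,0,0,0,0,0]]' |head -2&&
python3 chk.py c4 44 
python3 go.py 498.3 217.9 46 81; ls -t pics | head -1
```

```text
time_s: 12.8
ee_pos: [484.4, 134.1, 45.9]
chk 182 47.93 (np.int64(292), np.int64(190))
time_s: 13.85
ee_pos: [483.6, 129.2, 45.9]
chk 187 48.09 (np.int64(293), np.int64(190))
time_s: 14.9
ee_pos: [482.8, 124.3, 45.9]
chk 193 47.88 (np.int64(293), np.int64(189))
time_s: 15.95
ee_pos: [482.0, 119.3, 45.9]
chk 199 48.19 (np.int64(294), np.int64(189))
16.0 pos [482.  119.3  45.9] rot [-1.800e+02  1.000e-02  8.095e+01] F [-0.28 -0.26  0.11] shift [99.9  0.6 -0.1] turn [-0.    0.01 -0.05] q [ 13.  21. 113.  -0.  46.  22.]
c4.png
```

```bash

python3 -m creep '[[1,-6,0,0,0,0,0],[1,-5,0,0,0,0,0],[1,0,0,0,0,0,0],[1,6,0,0,0,0,0],[1,0,0,0,0,0,0]]' >/dev/null &&
python3 -m creep '[[1,0,0,0,0,0,0],[1,0,0,0,0,0,0],[1,0,0,0,0,0,0]]' |head -2&&
python3 chk.py d1 44 &&
python3 -m creep '[[1,-6,0,0,0,0,0],[1,-5,0,0,0,0,0],[1,0,0,0,0,0,0],[1,6,0,0,0,0,0],[1,0,0,0,0,0,0]]' >/dev/null &&
python3 -m creep '[[1,0,0,0,0,0,0],[1,0,0,0,0,0,0],[1,0,0,0,0,0,0]]' |head -2&&
python3 chk.py d2 44 &&
python3 -m creep '[[1,-6,0,0,0,0,0],[1,-5,0,0,0,0,0],[1,0,0,0,0,0,0],[1,6,0,0,0,0,0],[1,0,0,0,0,0,0]]' >/dev/null &&
python3 -m creep '[[1,0,0,0,0,0,0],[1,0,0,0,0,0,0],[1,0,0,0,0,0,0]]' |head -2&&
python3 chk.py d3 44 &&
python3 -m creep '[[1,-6,0,0,0,0,0],[1,-5,0,0,0,0,0],[1,0,0,0,0,0,0],[1,6,0,0,0,0,0],[1,0,0,0,0,0,0]]' >/dev/null &&
python3 -m creep '[[1,0,0,0,0,0,0],[1,0,0,0,0,0,0],[1,0,0,0,0,0,0]]' |head -2&&
python3 chk.py d4 44 
python3 go.py 498.3 217.9 46 81; ls -t pics | head -1
```

```text
time_s: 17.0
ee_pos: [481.2, 114.4, 45.9]
chk 203 47.78 (np.int64(294), np.int64(188))
time_s: 18.05
ee_pos: [480.5, 109.5, 45.9]
chk 206 47.62 (np.int64(295), np.int64(188))
time_s: 19.1
ee_pos: [479.7, 104.5, 45.9]
chk 209 47.04 (np.int64(295), np.int64(187))
time_s: 20.15
ee_pos: [478.9, 99.6, 45.9]
chk 207 46.83 (np.int64(294), np.int64(186))
20.2 pos [478.9  99.6  45.9] rot [-1.800e+02  1.000e-02  8.096e+01] F [ 0.29 -0.1   0.16] shift [ 1.199e+02  6.000e-01 -1.000e-01] turn [-0.    0.01 -0.04] q [ 10.  21. 114.  -0.  45.  19.]
d4.png
```

```bash
python3 - <<'E'
import cv2,numpy as np
a=cv2.imread("pics/d1.png")[100:450,200:600];b=cv2.imread("pics/d4.png")[100:450,200:600]
cv2.imwrite("pics/d_m.png",np.hstack([a,b]))
E
```

```text
(no output)
```

View pics/d_m.png

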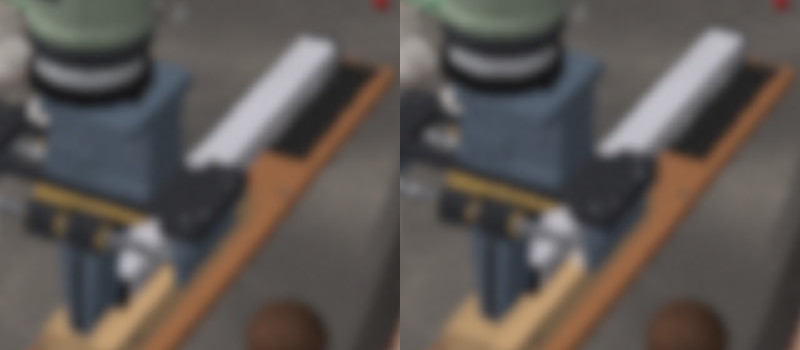

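```bash
sed -i 's/(200,-14,6),(200,14,-26)/(245,-14,6),(245,14,-26)/' chk.py; python3 chk.py
python3 -m creep '[[1,-6,0,0,0,0,0],[1,-5,0,0,0,0,0],[1,0,0,0,0,0,0],[1,6,0,0,0,0,0],[1,0,0,0,0,0,0]]' >/dev/null &&
python3 -m creep '[[1,0,0,0,0,0,0],[1,0,0,0,0,0,0],[1,0,0,0,0,0,0]]' |head -2&&
python3 chk.py e1 45 &&
python3 -m creep '[[1,-6,0,0,0,0,0],[1,-5,0,0,0,0,0],[1,0,0,0,0,0,0],[1,6,0,0,0,0,0],[1,0,0,0,0,0,0]]' >/dev/null &&
python3 -m creep '[[1,0,0,0,0,0,0],[1,0,0,0,0,0,0],[1,0,0,0,0,0,0]]' |head -2&&
python3 chk.py e2 45
python3 go.py 498.3 217.9 46 81; ls -t pics | head -1
```

```text
chk 213 46.57 (np.int64(297), np.int64(187))
time_s: 21.25
ee_pos: [478.1, 94.6, 45.9]
chk 211 45.87 (np.int64(296), np.int64(186))
time_s: 22.3
ee_pos: [477.3, 89.7, 45.9]
chk 163 38.5 (np.int64(297), np.int64(191))
22.35 pos [477.3  89.7  45.9] rot [-1.800e+02  1.000e-02  8.096e+01] F [-0.05  0.35 -0.01] shift [ 1.299e+02  6.000e-01 -1.000e-01] turn [-0.    0.01 -0.04] q [  9.  21. 114.  -0.  45.  18.]
e2.png
```

Tipped at the second step. I'll back straight off from the tail, go up and look.

```bash

python3 -m creep '[[1,20,0,0,0,0,0],[1,50,0,0,0,0,0],[1,40,0,-50,0,0,0],[1,0,0,-50,0,0,0],[1,0,0,0,0,0,0]]'
python3 chk.py f1
python3 - <<'E'
from h import *
import pickle
f=grab_frame("top");save("t4",f,(118,180,318,270),4);pickle.dump(f,open("t4.pkl","wb"))
f=grab_frame("side");save("s5",f,(215,160,325,260),6);pickle.dump(f,open("s5.pkl","wb"))
E
```

```text
time_s: 22.98
ee_pos: [497.0, 199.0, 148.6]
ee_rot: [179.5, -0.2, 81.0]
force: [0.4, -0.2, -0.2]
gripper_width: 0.4
chk 182 41.21 (np.int64(297), np.int64(191))
```

View pics/t4.png

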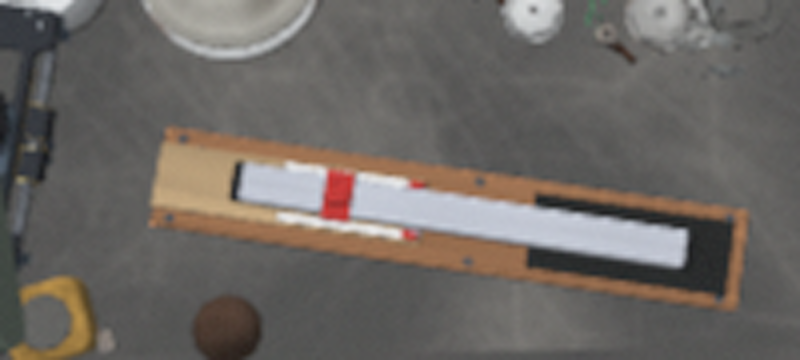

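View pics/s5.png

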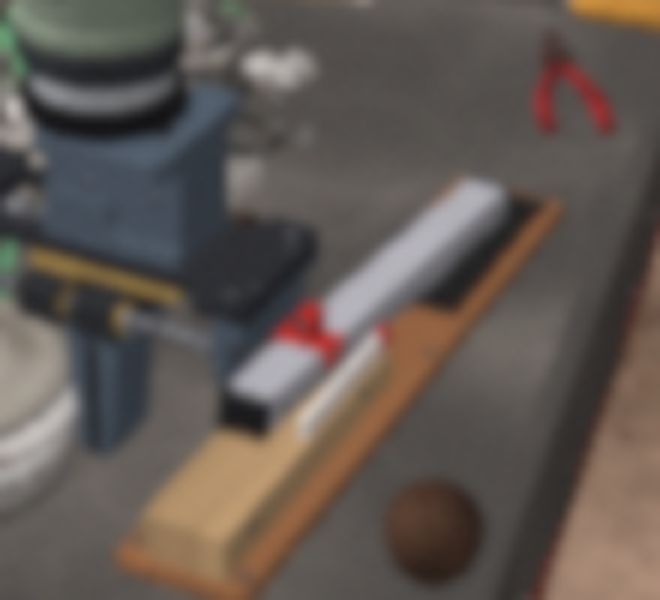

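```bash
cat > model.py <<'E'
from h import *
import pickle
E=np.array([451.1,-79.7,40.]);u=np.array([-.156,-.988,0]);w=np.array([.988,-.156,0]) # w = tool y
def pt(s,lat,h,th,se): # s from tail along rail, h above underside
    d=s-se; ax=u*np.cos(th)-np.array([0,0,np.sin(th)]);n=u*np.sin(th)+np.array([0,0,np.cos(th)])
    return E+ax*d+w*lat+n*h
E
python3 - <<'E'
from model import *
th=.122
for name,org,k in(("t4",(118,180),4),("s5",(215,160),6)):
  f=pickle.load(open(name+".pkl","rb"));g=lambda p:((proj(f,p)-org+.4)*k).round(0)
  for se in(145,150,155):
    print(name,se,"tail top",g(pt(0,0,24,th,se)),"nose top",g(pt(360,0,24,th,se)),"clip block top s=78,82",g(pt(78,0,44,th,se)),g(pt(82,0,44,th,se)),'tailbottom corners',g(pt(0,15,0,th,se)),g(pt(0,-15,0,th,se)),'top',g(pt(0,15,24,th,se)),g(pt(0,-15,24,th,se)))
for n,c in(("t4",(188,215,238,245)),("s5",(250,205,290,235))):
  save(n+"z",pickle.load(open(n+".pkl","rb")),c,16)
print(pt(40,0,32,th,150))
E
```

```text
t4 145 tail top [234. 183.] nose top [697. 252.] clip block top s=78,82 [336. 197.] [341. 197.] tailbottom corners [239. 165.] [232. 204.] top [237. 163.] [231. 202.]
t4 150 tail top [227. 182.] nose top [691. 251.] clip block top s=78,82 [329. 196.] [335. 196.] tailbottom corners [232. 164.] [226. 203.] top [230. 162.] [224. 201.]
t4 155 tail top [221. 181.] nose top [685. 250.] clip block top s=78,82 [323. 195.] [328. 195.] tailbottom corners [226. 164.] [219. 202.] top [224. 161.] [217. 200.]
s5 145 tail top [250. 398.] nose top [495. 182.] clip block top s=78,82 [316. 311.] [319. 308.] tailbottom corners [223. 428.] [272. 444.] top [226. 390.] [275. 405.]
s5 150 tail top [246. 401.] nose top [492. 184.] clip block top s=78,82 [312. 314.] [315. 311.] tailbottom corners [219. 432.] [268. 448.] top [222. 394.] [271. 409.]
s5 155 tail top [242. 405.] nose top [489. 187.] clip block top s=78,82 [308. 317.] [312. 315.] tailbottom corners [215. 436.] [264. 452.] top [217. 397.] [267. 413.]
[467.52493926  24.32461531  85.14888545]
```

View pics/t4z.png

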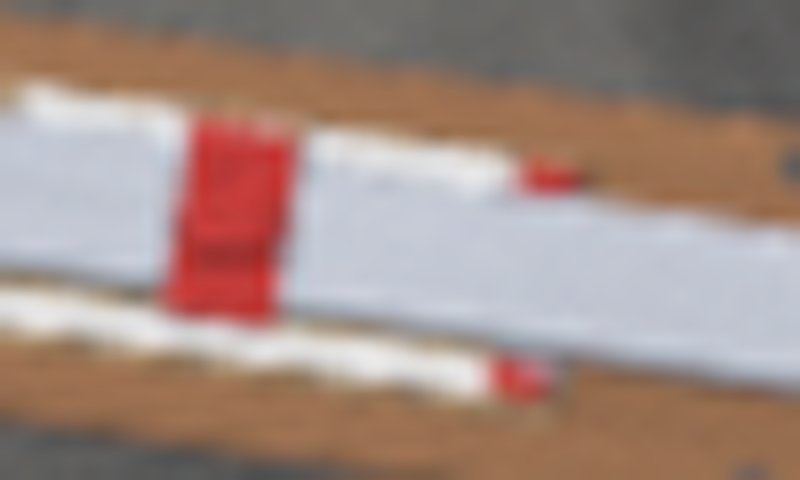

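View pics/s5z.png

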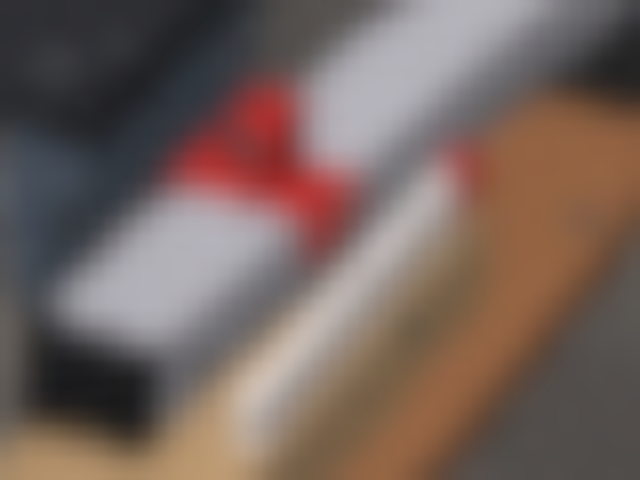

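```bash
python3 - <<'E'
from model import *
s=state();Rm=R.from_euler('xyz',s['ee_rot'],degrees=True)
for a in((36,0,80),(36,0,32),(119.3,0,32)):
  p=pt(*a,.117,146);print(a,p.round(1),'shift in present tool axes',Rm.inv().apply(p-s['ee_pos']).round(1))
print(s['time_s'],s['ee_pos'],s['ee_rot'])
E
```

```text
(36, 0, 80) [466.7  19.  132.3] shift in present tool axes [-179.9    1.5   11.7]
(36, 0, 32) [467.6  24.5  84.6] shift in present tool axes [-174.3    1.6   59.3]
(119.3, 0, 32) [454.7 -57.2  74.9] shift in present tool axes [-257.     1.7   69.2]
23.125 [493.53186201 196.95450568 143.73986913] [-1.79895332e+02  7.14839614e-02  8.09475497e+01]
```

```bash

python3 -m creep '[[1,-60,0.5,0,0,0,0],[1,-60,0.5,0,0,0,0],[1,-54,0.5,0,0,0,0],[1,0,0,0,0,6.7,0],[1,0,0,0,0,0,0]]'
python3 - <<'E'
from model import *
s=state();Rm=R.from_euler('xyz',s['ee_rot'],degrees=True)
for a in((36,0,32),(119.3,0,32)):
  p=pt(*a,.117,146);print(a,p.round(1),'shift in present tool axes',Rm.inv().apply(p-s['ee_pos']).round(1))
print(s['time_s'],s['ee_pos'],s['ee_rot'],s['force'])
f=grab_frame("side");save("s6",f,(215,160,325,260),6)
E
```

```text
time_s: 23.75
ee_pos: [467.1, 23.4, 143.3]
ee_rot: [-179.8, -6.6, 80.6]
force: [-0.6, 0.7, -0.1]
gripper_width: 0.1
(36, 0, 32) [467.6  24.5  84.6] shift in present tool axes [-5.6  0.4 58.4]
(119.3, 0, 32) [454.7 -57.2  74.9] shift in present tool axes [-88.9   1.   58.5]
23.75 [467.14448256  23.41507513 143.25139257] [-179.7883353    -6.64145689   80.63873528] [-0.56200997  0.70849973 -0.14400771]
```

View pics/s6.png

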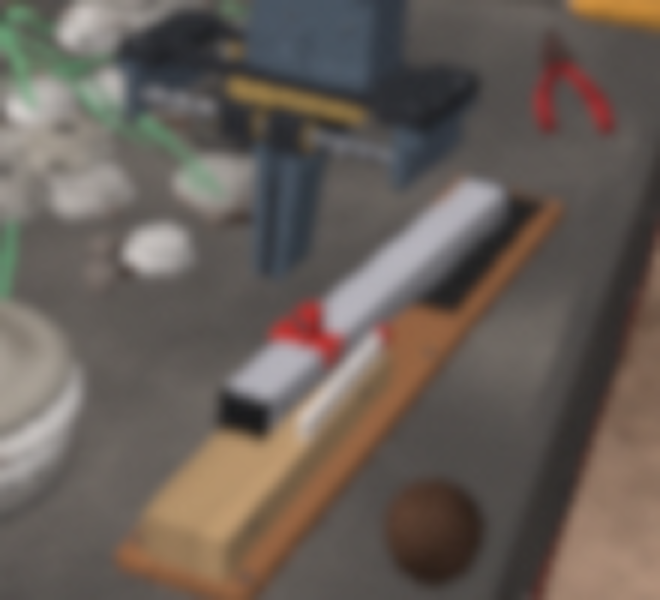

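```bash

python3 -m creep '[[1,0,0,25,0,0,0],[1,0,0.5,20,0,0,0],[1,0,0,11,0,0,0],[1,0,0,0,0,0,0],[1,0,0,0,0,0,0]]'
cat > where.py <<'E'
from model import *
import sys
s=state();Rm=R.from_euler('xyz',s['ee_rot'],degrees=True)
p=pt(119.3,0,32,.117,146);print(round(s['time_s'],2),'to final',Rm.inv().apply(p-s['ee_pos']).round(1),s['ee_pos'].round(1),s['ee_rot'].round(2),s['force'].round(2))
f=grab_frame("side");save(sys.argv[1]+"s",f,(235,170,315,230),8);pickle.dump(f,open(sys.argv[1]+"s.pkl","wb"))
f=grab_frame("top");save(sys.argv[1]+"t",f,(168,205,308,265),5);pickle.dump(f,open(sys.argv[1]+"t.pkl","wb"))
a=cv2.imread(f"pics/{sys.argv[1]}s.png");b=cv2.imread(f"pics/{sys.argv[1]}t.png")
b=cv2.copyMakeBorder(b[:,:640],0,0,0,0,cv2.BORDER_CONSTANT);cv2.imwrite(f"pics/{sys.argv[1]}.png",np.vstack([cv2.resize(a,(427,320)),cv2.resize(b,(427,200))]) if 0 else cv2.resize(np.vstack([a,b]),(490,596)))
E
python3 where.py g1
```

```text
time_s: 24.42
ee_pos: [470.6, 32.1, 89.6]
ee_rot: [179.9, -6.7, 81.0]
force: [-0.1, 0.1, 0.1]
gripper_width: 0.5
24.43 to final [-91.8  -1.8   4. ] [470.6  32.1  89.6] [179.94  -6.69  81.  ] [-0.05  0.09  0.12]
```

View pics/g1.png

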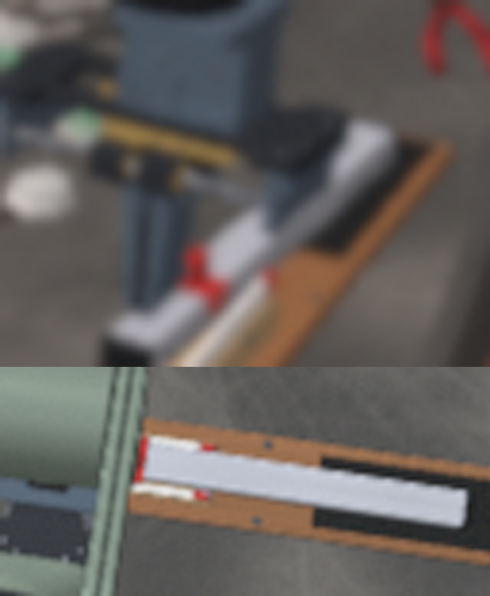

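```bash

python3 -m creep '[[1,-10,-1.8,2,0,0,0],[1,-8,0,1,0,0,0],[1,-4,0,0,0,0,0],[1,-4,0,0,0,0,0],[1,-4,0,0,0,0,0]]'
python3 where.py g2; python3 - <<'E'
from model import *
f=pickle.load(open("g2s.pkl","rb"));s=state()
k=lambda p:((proj(f,p)-(235,170)+.4)*8*490/640).round(0)
print(k(s['ee_pos']),[k(pt(60,l,24,.117,146)) for l in(-15,0,15)],k(pt(60,0,35,.117,146)),k(pt(80,0,44,.117,146)))
E
```

```text
time_s: 25.15
ee_pos: [463.8, 2.9, 82.7]
ee_rot: [180.0, -6.7, 80.9]
force: [0.0, 0.8, 0.3]
gripper_width: 0.9
25.15 to final [-61.3   0.5   0.6] [463.8   2.9  82.7] [180.    -6.72  80.94] [0.   0.8  0.26]
[183. 289.] [array([207., 309.]), array([182., 302.]), array([158., 295.])] [184. 284.] [201. 256.]
```

View pics/g2.png

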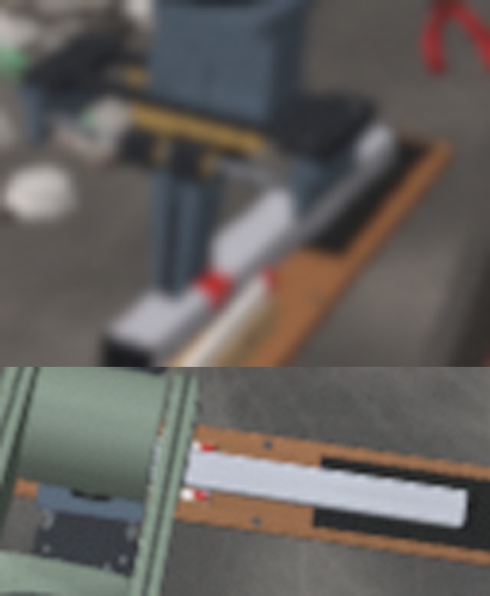

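```bash

python3 -m creep '[[1,-5,0.4,0,0,0,0],[1,-6,0,0,0,0,0],[1,-6,0,0,0,0,0],[1,-6,0,0,0,0,0],[1,-2,0,0,0,0,0]]'
python3 where.py g3
```

```text
time_s: 25.88
ee_pos: [460.0, -22.0, 79.6]
ee_rot: [-180.0, -6.7, 80.9]
force: [-0.9, 2.1, 0.5]
gripper_width: 0.5
25.88 to final [-35.9   0.2   0.6] [460.  -22.   79.6] [-179.99   -6.7    80.92] [-0.86  2.1   0.53]
```

View pics/g3.png

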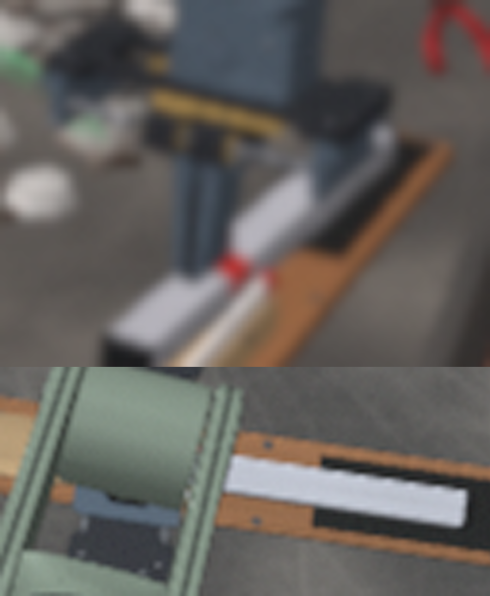

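```bash

python3 -m creep '[[1,-6,0,0,0,0,0],[1,-6,0,0,0,0,0],[1,-6,0,0,0,0,0],[1,-6,0,0,0,0,0],[1,-4,0,0,0,0,0]]'
python3 -m creep '[[1,0,0,0,0,0,0],[1,4,0,0,0,0,0],[1,10,0,-40,0,0,0],[1,50,0,-40,0,0,0],[1,50,0,0,0,0,0]]'
python3 -m creep '[[1,50,0,0,0,0,0],[1,40,0,0,0,0,0],[1,0,0,0,0,0,0]]'
python3 where.py g4
```

```text
time_s: 26.6
ee_pos: [455.9, -49.5, 76.4]
ee_rot: [180.0, -6.7, 80.9]
force: [0.5, 1.5, 0.3]
gripper_width: 0.0
time_s: 27.22
ee_pos: [474.3, 53.4, 171.5]
ee_rot: [179.6, -6.8, 80.9]
force: [0.9, -0.4, 0.0]
gripper_width: 0.5
time_s: 27.6
ee_pos: [486.3, 143.2, 179.0]
ee_rot: [179.9, -6.7, 81.2]
force: [0.8, -1.1, 0.9]
gripper_width: 0.5
27.6 to final [-213.7   -0.7   79.6] [486.3 143.2 179. ] [179.94  -6.73  81.22] [ 0.78 -1.07  0.85]
```

View pics/g4.png

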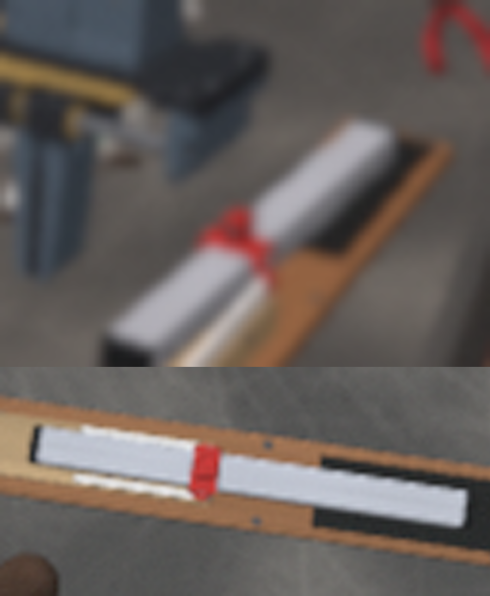

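View pics/g4t.png

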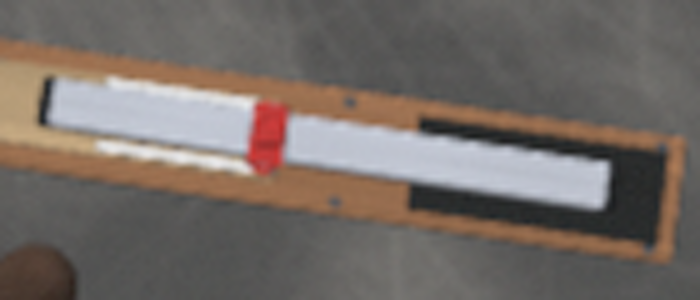

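```bash
python3 - <<'E'
from model import *
f=pickle.load(open("g4t.pkl","rb"))
save("g4z",f,(205,215,240,245),20)
# automatic red centroid of clip
im=f["frame"].astype(int);m=(im[...,0]>120)&(im[...,1]<90)&(im[...,2]<90);m[:, :205]=0;m[:,240:]=0;m[:215]=0;m[245:]=0
v,x=np.nonzero(m);c=np.array([x.mean(),v.mean()]);print(c,x.min(),x.max())
se=146
for h in(24,28,44):
  c0=c
  # solve d
  ds=np.linspace(-40,20,601);e=[np.linalg.norm(proj(f,pt(se+d,0,h,.117,se))-c0) for d in ds];i=np.argmin(e);print("h",h,"d",ds[i],"err px",e[i],"mark x",ds[i]*np.cos(.117)+14*np.sin(.117))
E
```

```text
[221.10714286 232.02380952] 217 225
h 24 d -6.699999999999996 err px 0.027626577255568448 mark x -5.019928678797642
h 28 d -6.799999999999997 err px 0.09297481012834415 mark x -5.119245009227796
h 44 d -7.299999999999997 err px 0.3597532637853141 mark x -5.615826661378555
```

View pics/g4z.png

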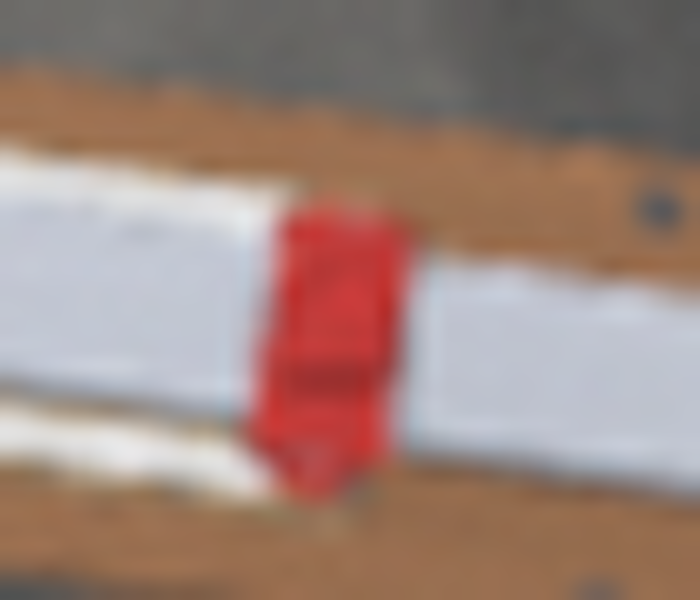

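```bash

python3 -m creep '[[1,-60,0,0,0,0,0],[1,-60,0,0,0,0,0],[1,-50,0,10,0,0,0],[1,-8,0,20,0,0,0],[1,0,0,20,0,0,0]]' >/dev/null
python3 -m creep '[[1,0,0,20,0,0,0],[1,0,0,5,0,0,0],[1,0,0,0,0,0,0],[1,0,0,0,0,0,0]]'
python3 where.py g5
```

```text
time_s: 28.82
ee_pos: [460.1, -25.5, 84.1]
ee_rot: [179.9, -6.7, 81.0]
force: [-0.1, -0.7, -0.1]
gripper_width: 0.3
28.82 to final [-33.   -0.4   5.4] [460.1 -25.5  84.1] [179.91  -6.69  80.95] [-0.05 -0.66 -0.08]
```

View pics/g5.png

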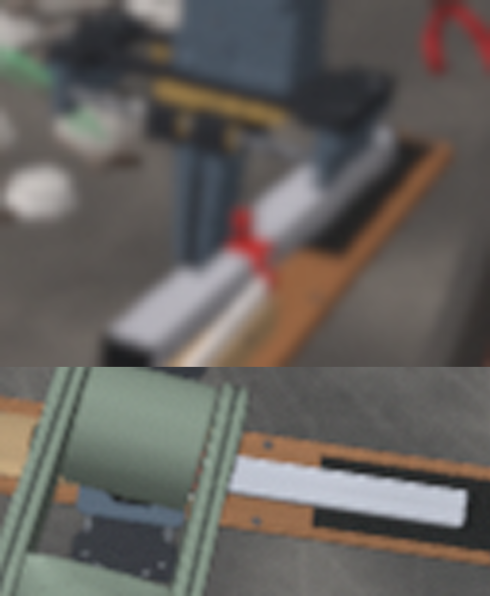

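Fingertip is behind the block and clear. I'll go on to about 2 mm short of the nominal end, which moves the clip about 6 mm.

```bash

python3 -m creep '[[1,-10,0,3,0,0,0],[1,-8,0,1.5,0,0,0],[1,-4,0,0,0,0,0],[1,-4,0,0,0,0,0],[1,-4,0,0,0,0,0]]' 
python3 -m creep '[[1,-1,0,0,0,0,0],[1,0,0,0,0,0,0],[1,0,0,0,0,0,0]]'; python3 go.py 0 0 0 0
python3 -c "
from model import *
s=state();print(R.from_euler('xyz',s['ee_rot'],degrees=True).inv().apply(pt(119.3,0,32,.117,146)-s['ee_pos']))"
python3 -m creep '[[1,4,0,0,0,0,0],[1,10,0,-40,0,0,0],[1,50,0,-40,0,0,0],[1,50,0,0,0,0,0],[1,50,0,0,0,0,0]]'
python3 -m creep '[[1,40,0,0,0,0,0],[1,0,0,0,0,0,0],[1,0,0,0,0,0,0]]'
python3 where.py g6
python3 - <<'E'
from model import *
f=pickle.load(open("g6t.pkl","rb"))
save("g6z",f,(205,215,240,245),20)
im=f["frame"].astype(int);m=(im[...,0]>120)&(im[...,1]<90)&(im[...,2]<90);m[:, :205]=0;m[:,240:]=0;m[:215]=0;m[245:]=0
v,x=np.nonzero(m);c=np.array([x.mean(),v.mean()]);se=146
for h in(28,44):
  ds=np.linspace(-40,20,601);e=[np.linalg.norm(proj(f,pt(se+d,0,h,.117,se))-c) for d in ds];i=np.argmin(e);print("h",h,"mark x",ds[i]*np.cos(.117)+14*np.sin(.117))
E
```

```text
time_s: 29.55
ee_pos: [455.0, -54.1, 75.4]
ee_rot: [-180.0, -6.7, 80.9]
force: [0.0, 1.1, -0.1]
gripper_width: 0.3
time_s: 29.92
ee_pos: [454.9, -55.1, 75.3]
ee_rot: [180.0, -6.7, 81.0]
force: [1.1, -0.7, -0.4]
gripper_width: 0.3
29.93 pos [454.9 -55.1  75.3] rot [179.99  -6.68  80.98] F [ 1.07 -0.65 -0.42] shift [ -25.5 -458.    72.7] turn [-4.71 -5.54 80.88] q [-13.  16. 116.   9.  49. -10.]
[-2.11788297  0.05935549  0.17419498]
time_s: 30.55
ee_pos: [479.3, 97.1, 173.8]
ee_rot: [179.9, -6.7, 81.0]
force: [0.3, -0.3, -0.8]
gripper_width: 0.6
time_s: 30.92
ee_pos: [484.6, 134.4, 177.2]
ee_rot: [-180.0, -6.6, 81.0]
force: [0.1, 0.3, -1.1]
gripper_width: 0.4
30.93 to final [-204.5    0.4   79.1] [484.6 134.4 177.2] [-179.97   -6.65   80.99] [ 0.12  0.29 -1.07]
h 28 mark x 0.14452050357024526
h 44 mark x -0.3520611485805136
```

View pics/g6.png

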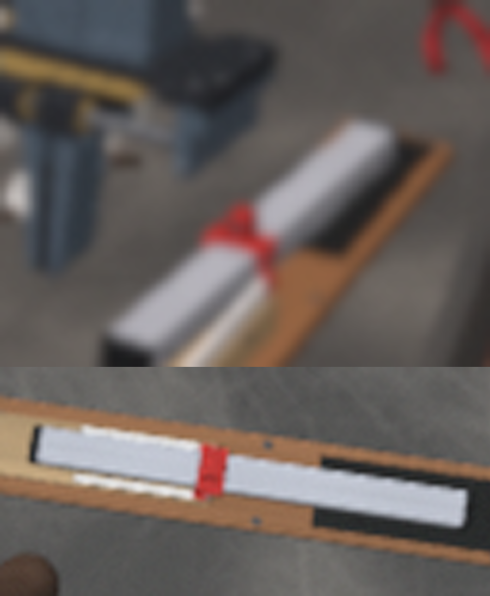

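View pics/g6z.png

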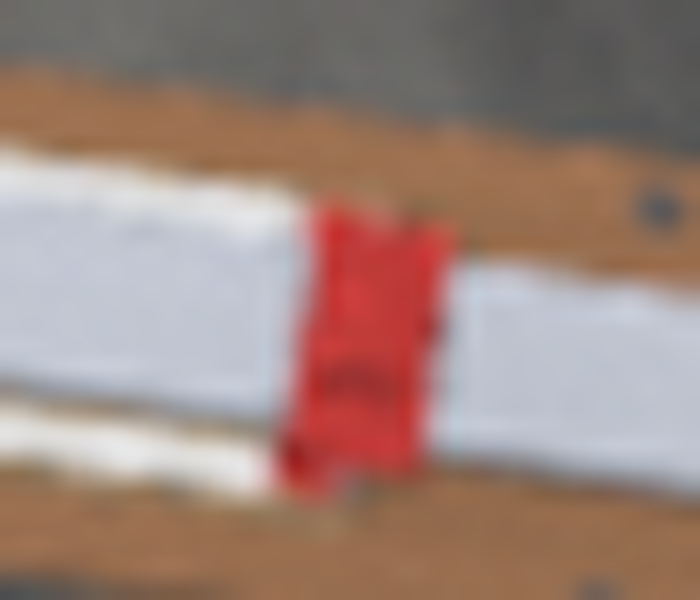

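```bash
python3 chk.py z1; python3 -c "
from workcell import *
print(job_done(),state()['time_s'])"
```

```text
chk 145 40.73 (np.int64(297), np.int64(191))
the job is handed in; nothing more can be done
the job is handed in; nothing more can be done
```

I handed the job in at about 31 s, with the rail tipped over the steel edge and the red clip at it. `job_done()` reports no verdict, so the points below are my own checks.

- **Tipping the rail:** I pushed the rail out from its tail in 5 mm steps, easing off after each, until it tipped on to the pad. It should be at most about 5 mm past the tipping point. The rail was still nose down, with its front end in the same place, after I slid the clip.
- **Clip position:** I slid the clip about 65 mm with the closed fingers. The last top picture puts its white line about 0 mm from the edge, and the finger position puts it about 2 mm short. These two checks disagree by about 2 mm, but both are inside the 8 mm limit.
- **Force on the pad:** I could not measure it. From the push steps I expect roughly 0.2 to 0.4 N; this depends on the clip's weight, which I don't know.
- **Surroundings:** The gripper ended well clear of the rail and everything else. I did not see any bystander move in the pictures, but I did not measure their positions again.

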